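# Close up the spice rack: hold the spring catch down and slide the block along

## Task

The jars in the wooden spice rack have come apart. Press down the spring button of the rack's sliding block and, keeping it down, push the block along its notched bars until the four jars stand close together against the end wall; then let the button spring all the way up, so that the block is locked in the notch there. Let only the block push the jars: do not touch them with the hand or lift any, and leave the other things on the worktop where they are.

Things in the scene. Friction and masses are not known exactly. Their poses are not given: they have to be found in the camera images.
- spice_rack: low wooden rack, fixed to the worktop, 72 mm wide (its x), 344 mm long (its y), lying roughly left to right; origin at the centre of its underside, z up. The jars stand in a lane 46 mm wide along its y, floor at z = 9 mm, between two notched steel bars (centred at x = -25 and +25 mm, 4 mm thick, z = 20 to 44 mm). A tail block, top at 53 mm, closes the -y end.
- end_face (a point): middle of the inner face of the rack's end wall (72 mm wide, 12 mm thick, top 115 mm above the worktop), at the rack's y = +160 mm, 60 mm above the worktop. The lane's clear length from the pusher face to here is 264.5 mm minus the block's position; the four jars pushed together take up 177 to 179 mm of it, so they stop the block at the notch of 0.085.
- block (a joint): position in m of the wooden sliding block: 0 by the tail block, growing along the rack's +y towards the end wall. Button up, it moves freely from 0 to 0.028 (parking slot, where it starts) and beyond that locks in notches at 0.045, 0.065, 0.085, 0.105, 0.125, each with 3 mm of play either way; 0.085 is the right one. Friction 1.5 N, about 3 N with the jars; nothing drives it back.
- plunger (a joint): how far in m the spring button is pressed: 0 up, 0.008 fully down (a stop). 2.4 N starts it, 5.6 N holds it fully down. Its cross tongue hooks up into the notches of the bars; the teeth between the notches stop the block unless the button is held down 6 mm or more. Let go in a notch it springs fully up; let go between notches it stays down under a tooth.
- button_top (a point): centre of the flat top of the steel spring button, a disc 27 mm across; it moves with block and button: 100 mm above the worktop when up, 92 mm pressed. The post under it (34 mm in x, 41 mm in y) has its top at 84 mm. 21 mm from it towards the rack's +y is the back of the pusher plate, which rises to 114 mm: a finger on the button can push the block by that plate.
- pusher_face (a point): point on that face of the sliding block's pusher plate (45 mm wide, 8 mm thick, 11 to 114 mm above the worktop) that looks at the jars, at mid-width, 60 mm above the worktop
- jar_1: one of four like spice jars with red caps, 45 mm across, 106 mm tall, about 0.11 kg, loose and upright in the lane of the rack with gaps between them; origin at the centre of its foot
- jar_2: one of four like spice jars with red caps, 45 mm across, 106 mm tall, about 0.11 kg, loose and upright in the lane of the rack with gaps between them; origin at the centre of its foot
- jar_3: one of four like spice jars with red caps, 45 mm across, 106 mm tall, about 0.11 kg, loose and upright in the lane of the rack with gaps between them; origin at the centre of its foot
- jar_4: one of four like spice jars with red caps, 45 mm across, 106 mm tall, about 0.11 kg, loose and upright in the lane of the rack with gaps between them; origin at the centre of its foot
- tea_mug: cream mug, 78 mm across, 101 mm tall, handle aside; a bystander, loose; origin at the centre of its foot
- salt_shaker: glass salt shaker, 44 mm across, 90 mm tall; a bystander, loose; origin at the centre of its foot
- onion: red onion, 82 mm; a bystander, loose; origin at its underside
- pepper_mill: dark wooden pepper mill, 58 mm across, 170 mm tall; a bystander, loose; origin at the centre of its foot
- lemon: lemon, 75 x 58 x 59 mm; a bystander, loose; origin at its underside
Mind the look-alikes: they are no part of the job. Leave any purple look-alike of the jar_2 alone.

How it is judged:
By the outcome, as a careful person would: the job done as asked, in the order asked, and still so for the second after the job is handed in, with the robot touching nothing.
It also fails if it takes over 35 s, if anything falls off the work surface, if the arm or the gripper's body presses on something with over 40 N, if the wrist force passes 120 N, or if a joint passes its speed limit or range.

## Robot

A 7-joint arm with a two-finger parallel gripper is mounted at the origin on a cart in front of the work surface, level with it; the furniture and walls round the work are solid. World frame = base frame: x ahead of the robot, y to its left, z up, the work surface at z = 0. Lengths are in mm, angles in rad, forces in N, time in s.
With the tool pointing down it reaches from about 400 to 925 mm from the base axis. Payload 4.1 kg.
Tool frame: the origin (TCP) lies midway between the tips of the shut fingers; the grasp point (between the pads) lies 19 mm behind it; z points along the fingers, y is the line along which they close (so a half turn about z gives the same grasp; the last joint's range is limited). The gripper opens to 85 mm and grips with 20 to 120 N. Pads are 22 mm wide; open, the fingers measure 114 mm over their backs; the gripper's body (76 mm by 85 mm) begins 54 mm behind the grasp point. The pads swing forward as they close: fully open they stand 13 mm farther back than shut.
Start: joints at [-1.223, 0.398, 0.045, 1.537, -0.019, 1.207, -0.051], TCP at [280.838, 586.237, 231.347] pointing down, gripper open.
Joint ranges: [-2.82, 2.82], [-0.49, 2.23], [-1.37, 1.46], [0, 2.46], [-1.36, 4.5], [0.23, 2], [-2.94, 2.94]. Speed limits (rad/s): [2.57, 2.57, 3.14, 3.14, 3.14, 3.14, 3.14].

## Interface

Orientations are given as a unit quaternion [w, x, y, z].
In Python, from station import arm gives the robot as it stands. Calls block until the motion is done:
- arm.goto(position, orientation): joint-space move of the TCP to a pose.
- arm.movel(position, orientation=None, velocity=150, f_stop=None): straight line of the TCP; orientation=None keeps the orientation; velocity is the mean speed in mm/s. With f_stop (N) it stops when the force on the tool has changed by that much, and returns True; else False.
- arm.move_j(angles): joint-space move.
- arm.grip(opening, newtons=None): opening from 0.0 (shut) to 1.0 (fully open); newtons is the grip in N (None keeps the last); returns when the fingers have stopped.
- arm.hold(seconds).
- arm.solve_ik(position, orientation): joint angles nearest the present ones, or None.
- arm.observe(): the state.
- arm.capture(name): name is "scene" or "top"; returns a dict with "img" (480x640x3 uint8, blue, green, red), "K" (3x3 intrinsics, pixels), "D" ([k1, k2, p1, p2, k3] as OpenCV has them; the pictures are not rectified), "R" (3x3) and "t" (3): a world point X has camera coordinates R X + t. Camera axes: x right, y down, z forward; pixel columns grow to the right and rows downward; lengths in mm; the calibration is good to about 2 mm. A picture is of the moment at which its call begins. There is no depth.
A pose or a line that the arm cannot do raises arm.MotionError and nothing moves.
- arm.finish_job(): hands the job in; it is judged then, once.
The state is a dict: "time": time; "q": joint angles; "dq": joint speeds; "tau": joint torques, N m; "ee_pos": TCP position; "eef_rot": TCP orientation; "wrist_force": force on the tool from outside, world axes, zero at the start; "moment": the same for the moment, N m; "opening": opening from 0.0 (shut) to 1.0 (fully open); "grasp_force": force on a finger pad.
Only numpy, scipy, OpenCV 4.12 (cv2) and the standard library are available. Lean on these libraries where they do the work, as an engineer would, in place of code of your own. Each camera call takes 0.05 s, during which the arm holds its last target. There are 200 camera calls.

## Working session

There is one attempt and no reset: what is moved stays moved. The work goes in short steps, each a Python script; the robot and the scene stay as the last script left them, time stands still between calls to the robot, and variables do not carry over. Pictures are saved under pics/ and viewed, at most 10 in all, crops included, and the job is handed in when it is done.

```bash
mkdir -p pics; cat > h.py <<'E'
import cv2, numpy as np
def cast(c,px,z):
    "pixels -> world points on plane at height z"
    u=cv2.undistortPoints(np.float64(px).reshape(-1,1,2),c["K"],c["D"]).reshape(-1,2)
    d=np.c_[u,np.ones(len(u))]@c["R"]; o=-c["R"].T@c["t"]
    return o+d*((z-o[2])/d[:,2])[:,None]
def proj(c,X):
    return cv2.projectPoints(np.float64(X).reshape(-1,3),cv2.Rodrigues(c["R"])[0],c["t"],c["K"],c["D"])[0].reshape(-1,2)
def snap(arm,n,f=None):
    c=arm.capture(n)
    for k in("K","D","R","t"): c[k]=np.float64(c[k])
    if f: cv2.imwrite("pics/"+f,c["img"])
    return c
E
python3 - <<'E'
from station import arm; from h import *
import pickle
for n in("scene","top"):
    c=snap(arm,n,n+"0.png"); pickle.dump(c,open(n+"0.pkl","wb")); print(n,(-c["R"].T@c["t"]).round())
o=arm.observe(); print(o["time"],o["eef_rot"],o["wrist_force"])
E
```

```text
scene [  -9. -613.  962.]
top [ 307. -138. 1324.]
0.1 [-1.45334471e-04  2.21485337e-01  9.75163278e-01 -8.97991350e-04] [ 1.00962746 -1.16619463  0.13806744]
```

View pics/scene0.png

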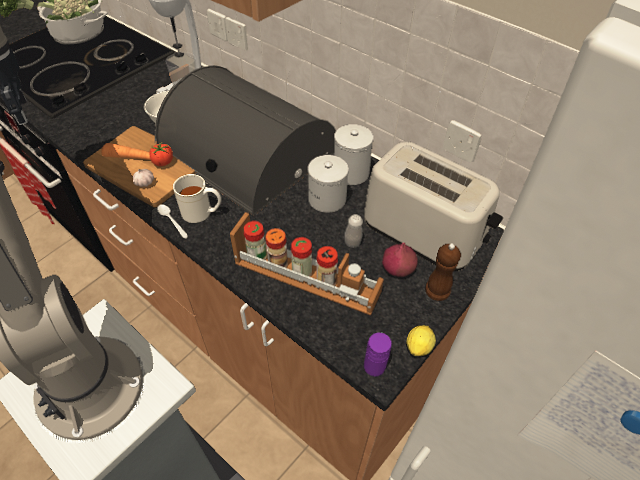

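View pics/top0.png

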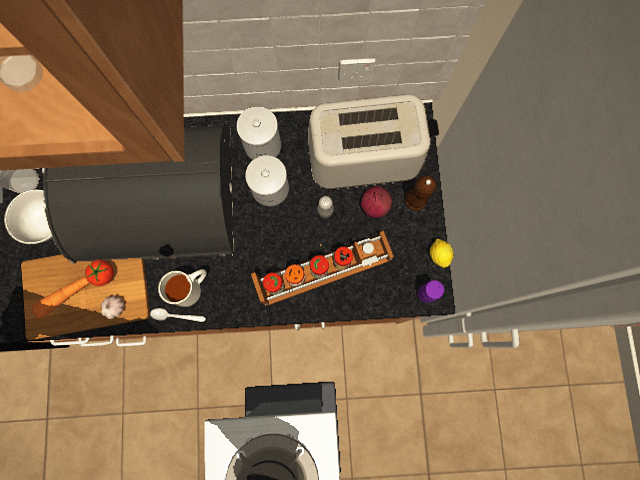

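The scene and top views both show the rack. In the top view the end wall is at about (258,288) and the tail block at about (388,245). The jar caps are at (272,282), (295,273), (319,265) and (343,256), and the button is at about (368,248). The only look-alike is the loose purple jar at top (432,290) / scene (378,353). It stands outside the rack, so it stays untouched. I'll enlarge both views once to confirm.

```bash
python3 - <<'E'
import cv2,numpy as np
t=cv2.resize(cv2.imread("pics/top0.png")[225:310,245:405],None,fx=5,fy=5,interpolation=cv2.INTER_CUBIC)[:300*2]
s=cv2.resize(cv2.imread("pics/scene0.png")[205:325,225:390],None,fx=4.8,fy=4.8,interpolation=cv2.INTER_CUBIC)
cv2.imwrite("pics/ct.png",t);cv2.imwrite("pics/cs.png",s)
E
```

```text
(no output)
```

View pics/ct.png

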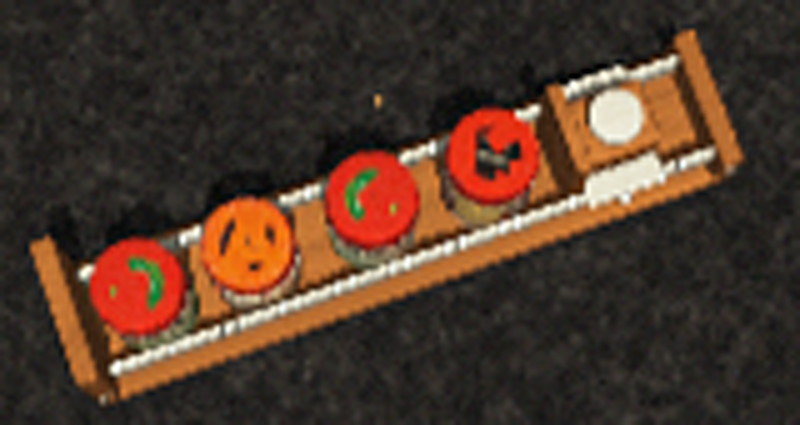

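View pics/cs.png

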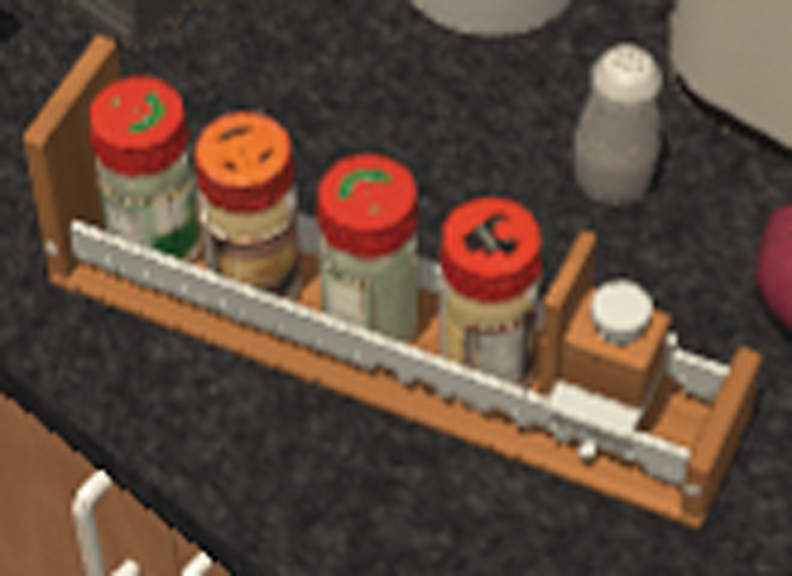

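The crops confirm it: four red or orange caps in the rack's lane, with the button on the block at crop (615,115), which is top (368,248) / scene (354,270). Next I'll measure the caps and the button.

```bash
cat > m.py <<'E'
from h import *
def caps(c,box):
    x0,y0,x1,y1=box; h=cv2.cvtColor(c["img"][y0:y1,x0:x1],cv2.COLOR_BGR2HSV)
    m=(((h[...,0]<9)|(h[...,0]>174))&(h[...,1]>190)&(h[...,2]>120)|((h[...,0]<14)&(h[...,1]>215)&(h[...,2]>200))).astype(np.uint8)
    m=cv2.morphologyEx(m,cv2.MORPH_CLOSE,np.ones((3,3)))
    n,_,s,_=cv2.connectedComponentsWithStats(m)
    return [(s[i,:4]+[x0,y0,0,0],s[i,4]) for i in range(1,n) if s[i,4]>60]
def white(c,box,T=150):
    x0,y0,x1,y1=box; h=cv2.cvtColor(c["img"][y0:y1,x0:x1],cv2.COLOR_BGR2HSV)
    m=((h[...,1]<60)&(h[...,2]>T)).astype(np.uint8)
    n,l,s,k=cv2.connectedComponentsWithStats(m)
    return [(s[i],k[i]+[x0,y0]) for i in range(1,n) if s[i,4]>8]
E
python3 - <<'E'
from m import *; import pickle
t=pickle.load(open("top0.pkl","rb")); s=pickle.load(open("scene0.pkl","rb"))
cc=[]
for b,a in caps(t,(245,225,405,310)):
    p=b[:2]+(b[2:]-1)/2; cc.append(p); print(b,a,cast(t,[p],115)[0].round(1))
cc=[c for c in cc]
for b,k in white(t,(355,235,382,256)): print("W top",b,k.round(1),cast(t,[k],100)[0].round(1))
for b,k in white(s,(345,258,365,275)): print("W scn",b,k.round(1),cast(s,[k],100)[0].round(1), cast(s,[k],98)[0].round(1))
# hand-picked corners from crops (top): end wall top far/near outer corners z=115, tail top z=53
f=lambda x,y:((x+.5)/5-.5+245,(y+.5)/5-.5+225)
print(cast(t,[f(32,243),f(52,238),f(85,393)],115).round(1)); print(cast(t,[f(678,33),f(695,32),f(742,160)],53).round(1))
E
```

```text
[334 247  19  19] 235 [ 514.3 -200.4  115. ]
[310 255  19  20] 264 [ 497.5 -142.5  115. ]
[285 265  19  19] 278 [478.6 -82.6 115. ]
[263 273  19  19] 248 [463.  -30.2 115. ]
W top [ 3  1 22  9 54] [368.1 239.8] [ 552.7 -264.5  100. ]
W top [ 8  8 10 11 92] [367.6 247.8] [ 533.  -261.7  100. ]
W scn [  3   6  13  10 103] [354.1 268.5] [ 530.9 -263.3  100. ] [ 532.2 -262.5   98. ]
[[486.9  18.2 115. ]
 [488.6   8.7 115. ]
 [415.2  -4.  115. ]]
[[ 582.1 -301.3   53. ]
 [ 582.  -309.9   53. ]
 [ 515.6 -327.5   53. ]]
```

```bash
cat >> h.py <<'E'
from scipy.spatial.transform import Rotation as Ro
u=np.array([-.2886,.9575,0]); B=np.array([532.3,-262.4,0])
def quat(s=1):
    x=s*u/np.linalg.norm(u); z=np.array([0,0,-1.]); q=Ro.from_matrix(np.c_[x,np.cross(z,x),z]).as_quat()
    return [q[3],q[0],q[1],q[2]]
E
python3 - <<'E'
from station import arm; from h import *
P=B+8*u+[0,0,135]
sol=[(s,arm.solve_ik(P.tolist(),quat(s))) for s in(1,-1)]; print(sol)
s=min((a for a in sol if a[1] is not None),key=lambda a:abs(a[1][6]))[0]; print(s)
arm.grip(0.0)
try: arm.movel([430,0,260],quat(s),velocity=250)
except arm.MotionError as e:
    print(e); arm.movel([430,0,260],velocity=250)
arm.goto((P+[0,0,60]).tolist(),quat(s)); arm.movel(P.tolist(),velocity=120)
o=arm.observe(); print(o["time"],o["ee_pos"],o["wrist_force"],o["opening"],P)
t=snap(arm,"top"); c=snap(arm,"scene")
e=lambda i:cv2.resize(i,None,fx=3.5,fy=3.5,interpolation=cv2.INTER_CUBIC)
cv2.imwrite("pics/a1.png",np.vstack([e(t["img"][210:295,260:430])[:,:595],e(c["img"][200:285,270:440])]))
E
```

```text
[(1, array([-0.34338512,  0.5864312 ,  0.99985519,  1.81158306, -0.56310652,
        1.05978173,  1.16272212])), (-1, array([-0.45743191,  0.76896907,  1.26446564,  1.81363946, -0.79753817,
        1.18493713, -1.78205389]))]
1
5.1833 [ 530.42054694 -254.66342328  135.50918728] [0.60410898 0.32372267 0.83664276] -0.0021571754143639202 [ 529.9912 -254.74    135.    ]
```

View pics/a1.png

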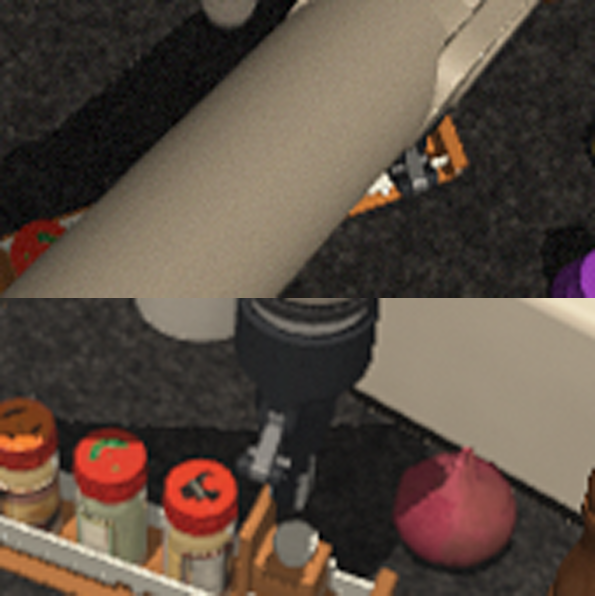

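The scene half of the picture shows the shut fingertips at crop (298,508), directly above the button at crop (297,543) and behind the pusher plate. Now I'll press and push.

```bash
python3 - <<'E'
from station import arm; from h import *
def st(n):
    o=arm.observe(); print(n,round(o["time"],2),np.round(o["ee_pos"],1),"along",round(float((np.array(o["ee_pos"])-B)@u),1),"F",np.round(o["wrist_force"],1),"Fu",round(float(np.array(o["wrist_force"])@u),1)); return o
P=B+8*u
arm.movel((P+[0,0,105]).tolist(),velocity=80); st("pre")
r=arm.movel((P+[0,0,90.5]).tolist(),velocity=15,f_stop=9); o=st("press %s"%r)
p=np.array(o["ee_pos"])
if 89<p[2]<94.5:
    r=arm.movel((B+82*u+[0,0,min(p[2],92)-.5]).tolist(),velocity=30,f_stop=9); st("push %s"%r); arm.hold(.2); st("hold")
E
```

```text
pre 5.81 [ 529.6 -254.7  104.4] along 8.1 F [ 0.2 -0.3  0.2] Fu -0.3
press True 6.67 [ 530.3 -255.1   92.1] along 7.5 F [-1.2  0.3  4.6] Fu 0.6
push True 8.77 [ 511.  -189.8   92.3] along 75.7 F [-1.2  0.7  4.9] Fu 1.0
hold 8.97 [ 511.1 -190.3   92.5] along 75.2 F [-1.6 -0.1  5.5] Fu 0.4
```

```bash
python3 - <<'E'
from station import arm; from h import *
import pickle
c=snap(arm,"scene"); pickle.dump(c,open("s2.pkl","wb"))
cv2.imwrite("pics/a2.png",cv2.resize(c["img"][205:325,225:390],None,fx=4.8,fy=4.8,interpolation=cv2.INTER_CUBIC))
E
```

```text
(no output)
```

View pics/a2.png

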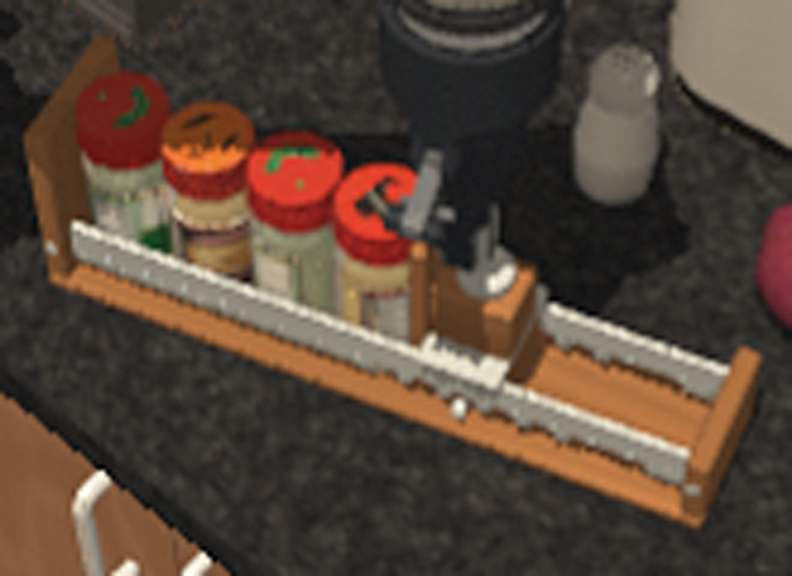

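The picture shows the four jars packed together against the end wall (caps at crop x 122, 208, 295 and 375) and the plate touching the last one. I'll nudge once more to confirm, then lift straight up.

```bash
python3 - <<'E'
from station import arm; from h import *
def st(n):
    o=arm.observe(); print(n,round(o["time"],2),np.round(o["ee_pos"],1),"along",round(float((np.array(o["ee_pos"])-B)@u),1),"F",np.round(o["wrist_force"],1),"Fu",round(float(np.array(o["wrist_force"])@u),1)); return np.array(o["ee_pos"])
r=arm.movel((B+81*u+[0,0,91.3]).tolist(),velocity=12,f_stop=7); p=st("nudge %s"%r)
l=(p-B)@u
arm.movel((B+l*u+[0,0,106]).tolist(),velocity=20); st("up")
arm.movel((B+(l-4)*u+[0,0,190]).tolist(),velocity=120)
arm.movel([430,-330,260],velocity=200); st("away")
import pickle
t=snap(arm,"top"); c=snap(arm,"scene"); pickle.dump((t,c),open("s3.pkl","wb"))
e=lambda i,f:cv2.resize(i,None,fx=f,fy=f,interpolation=cv2.INTER_CUBIC)
a=e(t["img"][225:310,245:405],3); b=e(c["img"][212:322,229:389],3)
cv2.imwrite("pics/a3.png",np.vstack([a,b]))
E
```

```text
nudge True 9.48 [ 511.  -190.    92.7] along 75.5 F [ 0.6 -0.5  2.5] Fu -0.7
up 10.3 [ 510.2 -190.   105.9] along 75.7 F [-0.2 -1.1  1.3] Fu -1.0
away 12.17 [ 430.5 -328.7  259.3] along -34.1 F [ 0.5 -0.  -1.2] Fu -0.2
```

View pics/a3.png

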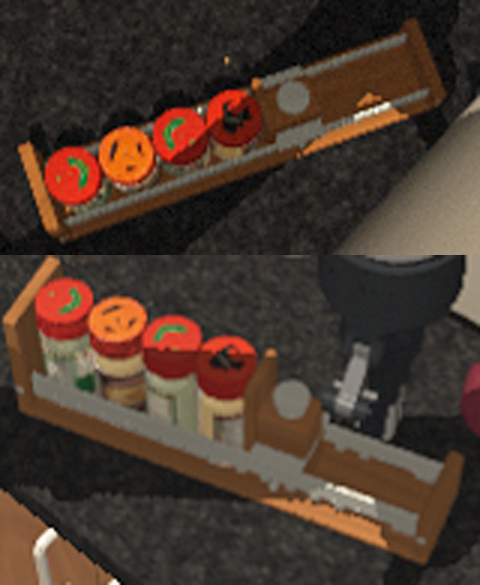

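The jars look close together and the button looks up. I'll check this with the two-view button height, the block travel and the cap spacing.

```bash
python3 - <<'E'
from m import *; import pickle
from h import u,B
t,c=pickle.load(open("s3.pkl","rb")); t0=pickle.load(open("top0.pkl","rb")); c0=pickle.load(open("scene0.pkl","rb"))
def ctr(cam,box,T):
    r=[w for w in white(cam,box,T) if w[0][4]>50]; print([ (w[0].tolist(),w[1].round(1).tolist()) for w in r]); return r[0][1] if r else None
def tri(a,b,pa,pb):
    un=lambda k,p:cv2.undistortPoints(np.float64(p).reshape(1,1,2),k["K"],k["D"]).reshape(2,1)
    X=cv2.triangulatePoints(np.c_[a["R"],a["t"]],np.c_[b["R"],b["t"]],un(a,pa),un(b,pb)).ravel(); return X[:3]/X[3]
a0=np.array([367.6,247.8]); b0=np.array([354.1,268.5])
x0=tri(t0,c0,a0,b0); print("before",x0.round(1))
a=ctr(t,(335,250,350,265),80); b=ctr(c,(318,336-85,336,270),80)
if a is not None and b is not None:
    x=tri(t,c,a,b); print("after",x.round(1),"travel",((x-x0)@u).round(1))
    print("top-view travel", ((cast(t,[a],100)-cast(t0,[a0],100))@u).round(1), "scene-view", ((cast(c,[b],100)-cast(c0,[b0],100))@u).round(1), "scene if z92",((cast(c,[b],92)-cast(c0,[b0],100))@u).round(1))
for nm,cam in(("before",t0),("after",t)):
    h=cv2.cvtColor(cam["img"][225:310,245:405],cv2.COLOR_BGR2HSV)
    m=((h[...,0]<10)|(h[...,0]>174))&(h[...,1]>190)&(h[...,2]>(75))
    print(nm,cv2.connectedComponentsWithStats(m.astype(np.uint8))[2][1:].tolist())
# cap centres after, picked in a3.png
f=lambda x,y:((x+.5)/3-.5+245,(y+.5)/3-.5+225)
q=cast(t,[f(73,175),f(127,154),f(181,135),f(235,117)],115); print("cap along",((q-B)@u).round(1))
g=lambda x,y:((x+.5)/3-.5+229,(y-255+.5)/3-.5+212)
q=cast(c,[g(64,297),g(118,314),g(172,333),g(227,353)],115); print("cap along scene",((q-B)@u).round(1))
E
```

```text
before [ 533.7 -261.9   96. ]
[([0, 0, 13, 13, 106], [341.6, 255.9])]
[([2, 3, 13, 13, 121], [325.9, 259.5])]
after [ 518.3 -197.6   88.1] travel 65.9
top-view travel [65.6] scene-view [64.2] scene if z92 [66.5]
before [[89, 21, 19, 20, 241], [65, 30, 19, 20, 254], [42, 41, 2, 2, 2], [46, 40, 2, 1, 2], [50, 40, 2, 1, 2], [44, 41, 15, 18, 34], [41, 44, 1, 2, 2], [54, 45, 1, 1, 1], [18, 47, 20, 20, 255], [40, 48, 1, 2, 2], [54, 48, 1, 1, 1], [40, 52, 3, 4, 5], [51, 53, 1, 1, 1]]
after [[39, 30, 48, 31, 486], [35, 42, 7, 4, 7], [43, 42, 2, 2, 3], [46, 43, 2, 2, 2], [38, 47, 1, 1, 1], [46, 47, 1, 1, 1], [15, 49, 21, 19, 251], [33, 49, 1, 3, 3], [38, 50, 1, 1, 1], [36, 53, 1, 1, 1], [44, 56, 1, 1, 1], [37, 59, 1, 1, 1]]
cap along [249.7 204.7 159.9 115.3]
cap along scene [251.2 206.9 162.6 118.2]
```

The caps are 44.7 mm apart, so the jars are tight. The button height is ambiguous because the shading differs between the pictures, so I'll enlarge before and after side by side.

```bash
python3 - <<'E'
from h import *; import pickle
t,c=pickle.load(open("s3.pkl","rb")); c0=pickle.load(open("scene0.pkl","rb"));c2=pickle.load(open("s2.pkl","rb"))
k=lambda i,x,y,g=1:np.clip(cv2.resize(i[y-20:y+30,x-18:x+18],None,fx=7.2,fy=7.2,interpolation=cv2.INTER_NEAREST)*float(g),0,255)
# same point of the rack rails shifts by travel; align on button column
cv2.imwrite("pics/a4.png",np.hstack([k(c0["img"],354,268),k(c2["img"],326,262,1.3),k(c["img"],326,260,1.9)]))
# expected disc centre for up / down
from h import u
X=np.array([532.3,-262.4,0])
print(proj(c0,[X+[0,0,100]]).round(1))
for d in(62,64,66): print(d,[proj(c,[X+u*d+[0,0,z]])[0].round(1) for z in(100,92)])
E
```

```text
[[354.1 267.9]]
62 [array([327.3, 258.3]), array([327.2, 260.6])]
64 [array([326.5, 258. ]), array([326.4, 260.3])]
66 [array([325.6, 257.7]), array([325.5, 260. ])][ WARN:0@0.290] global loadsave.cpp:1063 imwrite_ Unsupported depth image for selected encoder is fallbacked to CV_8U.
```

View pics/a4.png

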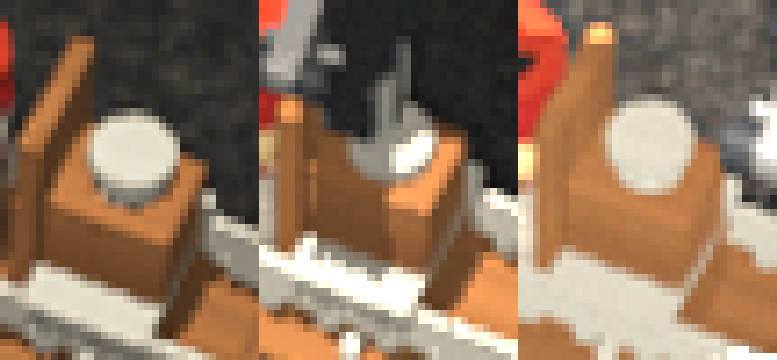

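The shadow makes this inconclusive. I'll move the arm back to the start side so the lighting matches the first picture, then measure again.

```bash
python3 - <<'E'
from station import arm; from h import *; from m import white; import pickle
arm.movel([430,0,265],velocity=250); arm.movel([300,480,240],velocity=280)
t=snap(arm,"top"); c=snap(arm,"scene"); pickle.dump((t,c),open("s4.pkl","wb")); print(arm.observe()["time"])
c0=pickle.load(open("scene0.pkl","rb")); t0=pickle.load(open("top0.pkl","rb"))
for n,(a,b,T) in {"before":(t0,c0,0),"after":(t,c,0)}.items():
    bt=(362,241,374,254) if n=="before" else (335,248,349,263)
    bs=(345,258,365,276) if n=="before" else (317,248,336,268)
    for T in(130,150,190): print(n,T,"top",[(w[0][2:].tolist(),w[1].round(2).tolist()) for w in white(a,bt,T) if w[0][4]>40],"scn",[(w[0][2:].tolist(),w[1].round(2).tolist()) for w in white(b,bs,T) if w[0][4]>40])
k=lambda i,x,y:cv2.resize(i[y-25:y+35,x-22:x+22],None,fx=9,fy=9,interpolation=cv2.INTER_CUBIC)
cv2.imwrite("pics/a5.png",np.hstack([k(c0["img"],354,268),k(c["img"],326,258)]))
E
```

```text
15.7583
before 130 top [([10, 11, 92], [367.63, 247.82])] scn [([13, 12, 111], [354.0, 268.76])]
before 150 top [([10, 11, 92], [367.63, 247.82])] scn [([13, 10, 103], [354.06, 268.5])]
before 190 top [([10, 11, 89], [367.69, 247.73])] scn [([12, 10, 89], [354.03, 268.58])]
after 130 top [([11, 11, 94], [342.22, 256.98])] scn [([13, 13, 106], [325.84, 258.7])]
after 150 top [([11, 11, 94], [342.22, 256.98])] scn [([12, 10, 98], [325.91, 258.46])]
after 190 top [([10, 11, 89], [342.36, 256.96])] scn [([12, 10, 87], [325.72, 258.51])]
```

View pics/a5.png

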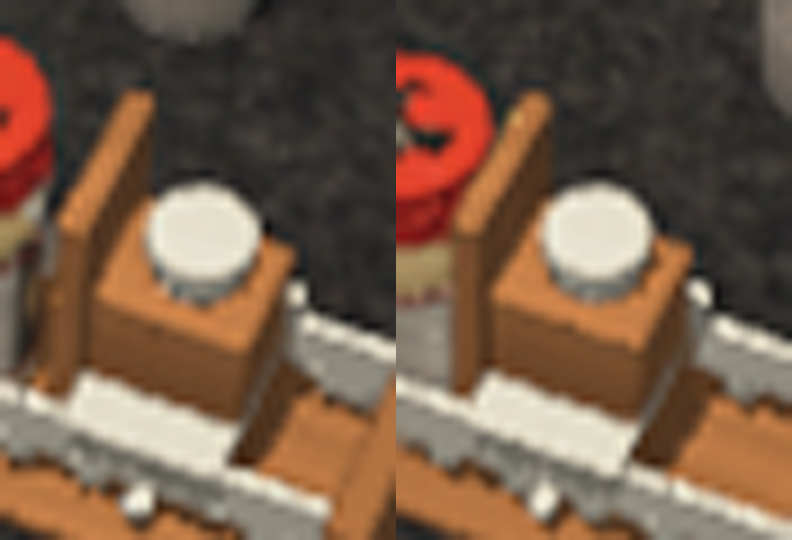

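The two halves look the same: the disc stands just as high above the post after the move (scene centre (325.9,258.5), against a predicted (326.2,258.5) for button up). So the button is fully up in the notch, with the plate against the last jar.

```bash
python3 -c "
from station import arm
print(arm.finish_job())"
```

```text
the job is handed in; nothing more can be done
None
```

I pushed the block about 65 mm, which packed the four jars together against the end wall. Then I let the button spring fully up, which locks the block in the 0.085 notch, and handed the job in at about 16 s.

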